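# Load a data tape into a transport case

## Robot

A 6-joint arm with a two-finger parallel gripper is mounted at the origin on the work surface. World frame = base frame: x ahead of the robot, y to its left, z up, the work surface at z = 0. Lengths are in m, angles in rad, forces in N, time in s.
With the tool pointing down it reaches from about 0.3 to 0.875 m from the base axis. Payload 6.4 kg.
Tool frame: the origin (TCP) lies midway between the tips of the shut fingers; the grasp point (between the pads) lies 19 mm behind it; z points along the fingers, y is the line along which they close (so a half turn about z gives the same grasp; the last joint's range is limited). The gripper opens to 85 mm and grips with 20 to 120 N. Pads are 22 mm wide; open, the fingers measure 114 mm over their backs; the gripper's body (76 mm by 85 mm) begins 54 mm behind the grasp point. The pads swing forward as they close: fully open they stand 13 mm farther back than shut.
Start: joints at [1.075, 0.181, 1.607, -0, 1.354, -0.206], TCP at [0.164, 0.551, 0.231] pointing down, gripper open.
Joint ranges: [-2.99, 2.99], [-0.89, 2.07], [0.3, 2.58], [-1.14, 4.28], [0, 2.63], [-3.12, 3.12]. Speed limits (rad/s): [2.57, 2.57, 3.01, 3.14, 3.14, 3.14].

## Interface

Orientations are given as a unit quaternion [w, x, y, z].
In Python, from bench import * gives the robot as it stands.
- The arm moves only by the tool play_rows, never from a script. Its argument "plan" is a list of rows, each a list of 3 entries, a list of its own where there are three numbers: the finger opening in mm, from 0 to 85.4, then the shift along the tool's x, y, z normalised to -1 to 1, where 1 is 40 cm, then the turn about the tool's z normalised to -1 to 1, where 1 is pi rad. A call has 1 to 10 rows; each row is the pose to reach, as a shift and turn from the pose commanded when the call began, along the tool's axes at that moment, turning the shorter way round; what a row does not reach only later rows make up. A row lasts 1/10 s, in which the tool goes at most 50 mm and 8.59 degrees, less where a joint would pass 70% of its speed; a pose out of reach is approached as far as the arm can. A call with a number of a shift or a turn outside -1 to 1 is refused whole. A call with a gripper value outside its range is refused whole. The fingers move at their own pace and stop on an object; the grip force is fixed at half the most. Time passes only in rows, so rows that repeat a pose let the fingers close. It gives the time, the measured TCP pose, the force, the opening and the grip force at its end, in the units of the state.
- get_obs(): the state, without advancing time (a new reading comes with each control period).
- camera(name): name is "scene" or "side" or "wrist"; returns a dict with "image" (384x512x3 uint8, red, green, blue), "range_z" (384x512 float32, m along the optical axis (not along the pixel's ray), 0 where there is no reading), "intrinsics" (3x3 intrinsics, pixels), "k1" (the pictures are not rectified: a ray, as slopes to the right and down, at radius r is drawn at 1 + k1 r^2 times it, then the intrinsics apply), "rvec" (rotation vector, rad) and "tvec" (3), from world to camera coordinates, as OpenCV has them; the wrist camera has in their place "T_tool_cam" (4x4, takes a point from camera to tool coordinates, whose origin is the TCP and whose axes are the flange's). Camera axes: x right, y down, z forward; pixel columns grow to the right and rows downward; lengths in m; the calibration is good to about 2 mm. A picture is of the moment at which its call begins: read the wrist's pose just before it.
- hand_in(): hands the job in; it is judged then, once.
Trained networks look in a picture, given as the dict that the camera call returned (one of the last four; its "shot" number tells which), for a name from the list of things; names that differ only in an ending like _2 or _b are one class to them, and where a whole thing is asked for, a point or a joint stands for the part that bears it (a point fixed in the world has none). Each returns a list of dicts, best first, with "conf" (0 to 1); they miss things now and then, are a little off and sometimes report something else, mostly with a low value. They report only what shows in the picture. A call takes as long as a camera call. They do not tell look-alikes from the thing itself.
- search_frame(picture, label): "rect" ([centre column, centre row, width, height] in pixels, round what is visible of it).
- masks_of(picture, label): "mask" (384x512 bool, what is visible of it) and "rect" ([centre column, centre row, width, height] in pixels, round what is visible of it).
The state is a dict: "time_s": time; "q": joint angles; "dq": joint speeds; "joint_efforts": joint torques, N m; "eef_pos": TCP position; "eef_rot": TCP orientation; "wrist_force": force on the tool from outside, world axes, zero at the start; "torque": the same for the moment, N m; "opening": opening from 0.0 (shut) to 1.0 (fully open); "grasp_force": force on a finger pad.
Only numpy, scipy, OpenCV 4.12 (cv2) and the standard library are available. Lean on these libraries where they do the work, as an engineer would, in place of code of your own. Each camera call takes 0.05 s, during which the arm holds its last target. There are 200 camera calls.

## Task

Lift the lid of the grey tape case and guide it back gently, without letting it slam or fall, until it rests open on its stop by itself. Then take the tape cartridge out of the leaning desk cradle and stand it upright, the same edge down, on the floor of the empty bay of the case (the one with the white card), lowering it in rather than dropping it. Leave the lid open, and do not disturb the tapes already in the case or the other things on the table.

Things in the scene. Friction and masses are not known exactly. Their poses are not given: they have to be found in the camera images.
- case: Grey plastic tape case fixed on the table: 130 deep (x) x 196 wide (y), rim 70 high, 120 with lid. Origin: centre of underside; -x front (handle), +x hinge, z up. Walls 5, floor 5 thick. Inside, a black tray reaching 50 high has three bays centred at y = -54, 0, +54, each 29 wide (y) x 120 long (x); two hold tapes, one is empty. All mm.
- case_lid (a joint): Angle of the case's lid about its hinge along the rear rim: 0 shut, 1.65 resting on its stop (just past upright, leaning back). The lid is a shell 130 x 196 x 50 deep with walls of 4, 0.35 kg; it falls shut when let go below about 1.2 rad and falls open above.
- lid_handle (a point): Middle of the lid's black bar handle. The bar is about 10 thick and 100 long, parallel to the hinge, 35 above the lid's top face, 25 behind its front edge; it turns with the lid, about 135 from the hinge line.
- lid_hinge (a point): Middle of the hinge line of the lid (at the rear rim, 70.5 above the table). x points from the front to the hinge when the lid is shut, y runs along the hinge; the axes turn with the lid.
- bay_card: White card, 90 x 24 x 1, fixed flat on the floor of the empty bay. Origin: its centre, on the bay's floor, 5 above the table; same axes as the case.
- cradle: Steel cradle on a 130 x 130 grey base plate, fixed on the table. Origin: centre of underside; -x front, z up. Its slot leans 30 degrees from vertical, top towards -x; slot floor 30 high at x = +30. Plates cover the lowest 45 of the tape's under face, 26 of its upper face, 25 of its ends; slot about 3 wider than the tape. All mm.
- tape: The tape to load: black data tape cartridge, 22 thick (its x) x 102 wide (its y) x 102 high (its z), 0.22 kg, leaning in the cradle. Origin: centre of the edge it stands on; z runs up along the cartridge, x is its face normal.
- tape_b: One of two tapes like it already standing in the case, on edge with the 22 thickness along the case's y. Origin: centre of its underside.
- tape_c: The other tape already standing in the case; as tape_b.
- stapler: Bystander: black desk stapler, 140 x 36 x 48 mm, loose on the table. Origin: centre of its underside.
- stamp: Bystander: self-inking hand stamp, 70 x 45 x 70 mm, loose on the table. Origin: centre of its underside.
- mug: Bystander: white mug, 80 across, 90 high mm, loose on the table. Origin: centre of its underside.
- tape_roll: Bystander: roll of brown packing tape lying flat, 100 across, 48 high mm, loose on the table. Origin: centre of its underside.
- label_box: Bystander: small cardboard box, 110 x 80 x 60 mm, loose on the table. Origin: centre of its underside.
- punch: Bystander: two-hole paper punch, 120 x 100 x 56 mm, loose on the table. Origin: centre of its underside.
There are look-alikes about, which are no part of the job. Of the things shaped like the case, the grey one is meant. What is shaped like the tape but blue is not meant.

How it is judged:
On the way, in this order (a step that is already met when the one before it is completed fails the run):
1. the lid rests open on its stop, let go, with the tape still in the cradle (value of joint case_lid above 1.58 rad and velocity of joint case_lid between -0.1 and 0.1 rad/s and contact force between the fingers and case below 0.1 N and distance between tape and cradle below 0.07 m), for 0.3 s.
2. the tape is lifted out of the cradle, the lid still open (value of joint case_lid above 1.58 rad and distance between tape and cradle above 0.1 m and contact force between the fingers and tape above 0.5 N), for 0.2 s.
At the end, for the whole second after the job is handed in: Lid open on its stop (over 1.58 rad); tape standing in the empty bay, its origin within 14 mm along, 7 mm across and 6 mm above (4 below) the card's origin, upright within 0.15 rad, at rest; fingers off tape and case (value of joint case_lid above 1.58 rad and x of tape in the frame of bay_card between -0.014 and 0.014 m and y of tape in the frame of bay_card between -0.007 and 0.007 m and z of tape in the frame of bay_card between -0.004 and 0.006 m and angle between tape's own z axis and vertical below 0.15 rad and linear speed of tape below 0.02 m/s and contact force between the fingers and tape below 0.1 N and contact force between the fingers and case below 0.1 N); the robot touches nothing.
It fails at once if the lid is let slam or fall (faster than 2.5 rad/s) (velocity of joint case_lid above 2.5 rad/s or velocity of joint case_lid below -2.5 rad/s).
It fails at once if the tape is dropped (falls faster than 0.4 m/s out of the fingers) (contact force between the fingers and tape below 0.05 N and linear speed of tape above 0.4 m/s).
It fails at once if a tape already in the case is shifted more than 15 mm (distance of any of tape_b, tape_c from where it was at the start of the episode above 0.015 m).
It fails at once if something else on the table is pushed more than 25 mm (distance of any of stapler, stamp, mug, tape_roll, label_box, punch from where it was at the start of the episode above 0.025 m).
It also fails if it takes over 72 s, if anything falls off the work surface, if the arm or the gripper's body presses on something with over 40 N, if the wrist force passes 120 N, or if a joint passes its speed limit or range.

## Working session

There is one attempt and no reset: what is moved stays moved. The work goes in short steps, Python scripts to look and compute and a tool call to move; the robot and the scene stay as the last step left them, time stands still between calls to the robot, and variables do not carry over. Pictures are saved under pics/ and viewed, at most 11 in all, crops included, and the job is handed in when it is done.

Besides the shell and the picture viewer there is one more tool, called as name(argument=value, ...), one argument or row to a line, values as JSON. play_rows: Moves the arm, as the interface text tells. Its arguments: {"type":"object","properties":{"plan":{"type":"array","items":{"type":"array"}}},"required":["plan"]}

```bash
mkdir -p pics; ls; cat > h.py <<'E'
from bench import *
import numpy as np, cv2
from scipy.spatial.transform import Rotation as R
def TW(o): # tool pose
    T=np.eye(4); q=o["eef_rot"]; T[:3,:3]=R.from_quat([q[1],q[2],q[3],q[0]]).as_matrix(); T[:3,3]=o["eef_pos"]; return T
def camT(c,o=None): # cam->world
    if "rvec" in c:
        Rm=cv2.Rodrigues(np.array(c["rvec"],float))[0]; T=np.eye(4); T[:3,:3]=Rm.T; T[:3,3]=-Rm.T@np.array(c["tvec"]).ravel(); return T
    return TW(o)@np.array(c["T_tool_cam"])
def cloud(c,T):
    K=np.array(c["intrinsics"]); k=c["k1"]; h,w=c["range_z"].shape
    u,v=np.meshgrid(np.arange(w),np.arange(h))
    p=cv2.undistortPoints(np.stack([u,v],-1).reshape(-1,1,2).astype(float),K,np.array([k,0,0,0,0.])).reshape(h,w,2)
    z=c["range_z"]; P=np.dstack([p[...,0]*z,p[...,1]*z,z]); W=P@T[:3,:3].T+T[:3,3]; W[z<=0]=np.nan; return W
def proj(c,T,X):
    X=(np.atleast_2d(X)-T[:3,3])@T[:3,:3]
    return cv2.projectPoints(X,np.zeros(3),np.zeros(3),np.array(c["intrinsics"]),np.array([c["k1"],0,0,0,0.]))[0].reshape(-1,2)
def shot(n):
    o=get_obs(); c=camera(n); T=camT(c,o); return c,T,cloud(c,T)
E
python3 - <<'E'
from h import *
o=get_obs(); print({k:np.round(v,3) for k,v in o.items()})
ims=[]
for n in ["scene","side"]:
    c,T,W=shot(n); print(n,"cam at",T[:3,3].round(3),"fwd",T[:3,2].round(2)); np.savez(f"{n}.npz",im=c["image"],W=W,T=T)
    cv2.imwrite(f"pics/{n}0.png",cv2.resize(c["image"][...,::-1],(800,600)))
    for l in ["case","case_lid","lid_handle","cradle","tape","tape_b","bay_card","stapler","stamp","mug","tape_roll","label_box","punch"]:
        for d in masks_of(c,l)[:4]:
            m=d["mask"]; 
            print(l,round(d["conf"],2),np.round(d["rect"]),np.nanmedian(W[m],0).round(3),"zmax",np.nanpercentile(W[m][:,2],97).round(3), "rgb",c["image"][m].mean(0).round())
E
```

```text
pics
{'time_s': np.float64(0.0), 'q': array([ 1.075,  0.182,  1.608, -0.   ,  1.354, -0.206]), 'dq': array([ 0.001, -0.001, -0.002,  0.001, -0.001,  0.001]), 'joint_efforts': array([ 0.0000e+00, -4.4488e+01, -3.5133e+01, -0.0000e+00,  9.0000e-03,
        0.0000e+00]), 'eef_pos': array([0.164, 0.551, 0.23 ]), 'eef_rot': array([-0.   ,  0.144,  0.99 , -0.001]), 'wrist_force': array([-0.355,  0.154,  0.455]), 'torque': array([-0.02 , -0.001,  0.021]), 'grasp_force': np.float64(0.0), 'opening': np.float64(1.001)}
scene cam at [1.47  0.48  0.926] fwd [-0.72 -0.36 -0.6 ]
case 0.75 [323. 216.  84.  76.] [0.52  0.213 0.11 ] zmax 0.15 rgb [103. 101.  94.]
case 0.66 [225. 141.  65.  65.] [ 0.293 -0.237  0.094] zmax 0.138 rgb [161.  91. 104.]
case 0.59 [387. 185.  72.  64.] [0.281 0.341 0.11 ] zmax 0.153 rgb [ 27. 125. 113.]
case 0.15 [400. 271.  34.  49.] [0.582 0.458 0.056] zmax 0.089 rgb [137. 131. 113.]
case_lid 0.75 [385. 177.  69.  51.] [0.267 0.331 0.119] zmax 0.155 rgb [ 32. 140. 127.]
case_lid 0.62 [322. 208.  84.  61.] [0.49  0.211 0.119] zmax 0.156 rgb [120. 119. 111.]
case_lid 0.57 
[... 3181 characters left out ...]
4.]
stamp 0.5 [300. 316.  32.  30.] [ 0.449 -0.414  0.044] zmax 0.053 rgb [165. 142. 104.]
stamp 0.32 [224. 176.  53.  65.] [0.452 0.153 0.119] zmax 0.142 rgb [109. 106. 100.]
mug 0.69 [221. 131.  19.  25.] [0.554 0.432 0.058] zmax 0.092 rgb [132. 123. 107.]
tape_roll 0.76 [299. 314.  34.  28.] [ 0.445 -0.413  0.044] zmax 0.053 rgb [163. 141. 105.]
tape_roll 0.33 [225. 176.  51.  62.] [0.452 0.152 0.119] zmax 0.145 rgb [109. 106. 100.]
label_box 0.72 [341. 293.  38.  35.] [ 0.601 -0.431  0.06 ] zmax 0.067 rgb [177. 124.  75.]
punch 0.87 [312. 190.  37.  28.] [ 0.743 -0.012  0.041] zmax 0.06 rgb [60. 57. 54.]
punch 0.36 [273. 209.  32.  24.] [ 0.573 -0.015  0.038] zmax 0.052 rgb [40. 38. 37.]
```

View pics/scene0.png

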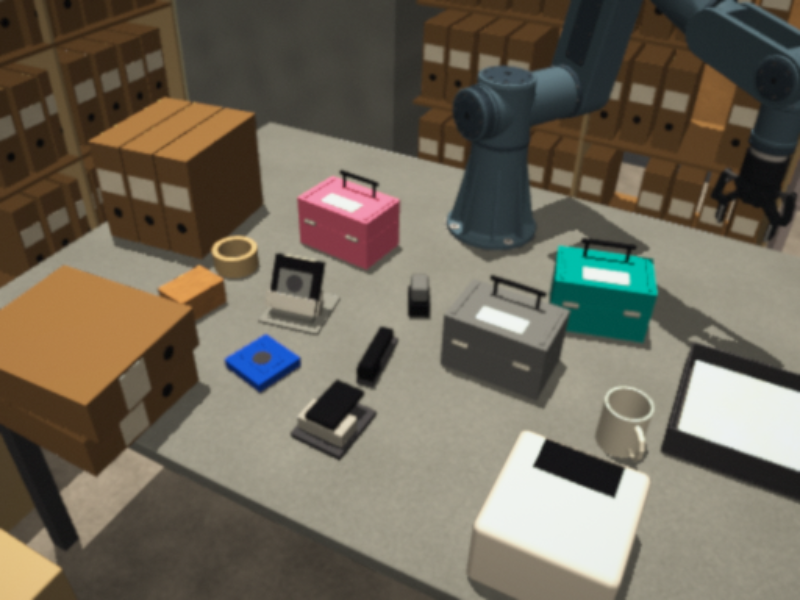

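```bash
python3 - <<'E'
from h import *
a=np.load("side.npz");b=np.load("scene.npz")
def crop(im,u0,v0,u1,v1): return cv2.resize(im[v0:v1,u0:u1,::-1],(400,400),interpolation=cv2.INTER_CUBIC)
i=np.vstack([np.hstack([crop(b["im"],275,170,375,260),crop(a["im"],190,130,260,215)]),np.hstack([crop(b["im"],155,150,225,220),crop(a["im"],250,225,315,290)])])
cv2.imwrite("pics/crop0.png",cv2.resize(i,(600,600)))
# lid top plane of grey case, handle
for n,d,box in(("scene",b,(275,170,375,260)),("side",a,(190,130,260,215))):
    u0,v0,u1,v1=box;W=d["W"][v0:v1,u0:u1].reshape(-1,3);im=d["im"][v0:v1,u0:u1].reshape(-1,3)
    near=(np.hypot(W[:,0]-.48,W[:,1]-.18)<.16)
    t=W[near&(W[:,2]>.108)&(W[:,2]<.13)]; r=cv2.minAreaRect((t[:,:2]*1000).astype(np.float32)); print(n,"lid",len(t),r,cv2.boxPoints(r).round(),"z",np.median(t[:,2]))
    hd=W[near&(W[:,2]>.142)&(W[:,2]<.18)]; r=cv2.minAreaRect((hd[:,:2]*1000).astype(np.float32)); print(n,"handle",len(hd),r,hd.mean(0),hd[:,2].max())
E
```

```text
scene lid 2155 ((464.8992614746094, 204.12686157226562), (196.73974609375, 137.6518096923828), 87.95463562011719) [[393. 108.]
 [530. 103.]
 [537. 300.]
 [400. 305.]] z 0.11958316646370382
scene handle 153 ((424.6640625, 206.7317657470703), (107.52147674560547, 18.14607048034668), 85.2598876953125) [0.42674701 0.20674196 0.15621028] 0.1634433312105058
side lid 1267 ((463.4794006347656, 200.52377319335938), (205.8311767578125, 133.20166015625), 87.93830108642578) [[393. 100.]
 [526.  95.]
 [534. 301.]
 [401. 306.]] z 0.12115686802153469
side handle 66 ((422.36004638671875, 202.28196716308594), (110.83336639404297, 11.314011573791504), 88.5883560180664) [0.42212866 0.19845769 0.16008535] 0.16995438884381797
```

The scene view (800x600) shows three cases: grey at (505,335), teal (603,290), and pink (350,222). The black tape is in the cradle at (300,285). The blue cartridge lies flat at (262,360). By description I want the grey case and the black tape; next I check the close crop.

View pics/crop0.png

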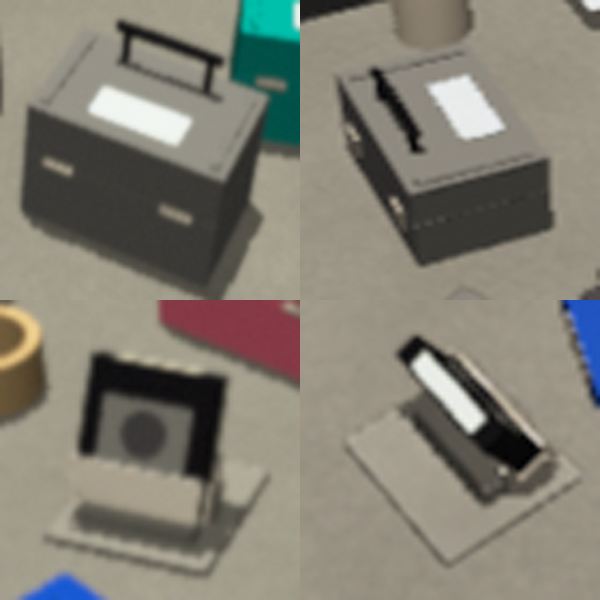

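```bash
python3 - <<'E'
from h import *
for n,(cu,cv) in(("scene",(189,178)),("side",(287,248))):
    d=np.load(n+".npz");W=d["W"].reshape(-1,3)
    near=(abs(W[:,0]-.52)<.11)&(abs(W[:,1]+.22)<.1)
    p=W[near]; 
    for lo,hi in((.002,.02),(.02,.04),(.04,.06),(.06,.075),(.075,.09),(.09,.105),(.105,.14)):
        q=p[(p[:,2]>lo)&(p[:,2]<hi)]
        if len(q)>3:
            r=cv2.minAreaRect((q[:,:2]*1000).astype(np.float32)); print(n,lo,hi,len(q),"mean",q.mean(0).round(3),"x",np.percentile(q[:,0],[3,97]).round(3),"y",np.percentile(q[:,1],[3,97]).round(3),np.round(r[1]),round(r[2],1))
E
```

```text
scene 0.002 0.02 565 mean [ 0.542 -0.198  0.008] x [0.45  0.588] y [-0.272 -0.147] [166. 219.] 46.3
scene 0.02 0.04 112 mean [ 0.554 -0.2    0.034] x [0.522 0.57 ] y [-0.263 -0.157] [ 60. 118.] 36.6
scene 0.04 0.06 321 mean [ 0.548 -0.209  0.051] x [0.512 0.565] y [-0.265 -0.16 ] [ 48. 119.] 23.7
scene 0.06 0.075 195 mean [ 0.535 -0.213  0.067] x [0.517 0.551] y [-0.264 -0.168] [ 42. 104.] 20.4
scene 0.075 0.09 182 mean [ 0.525 -0.217  0.082] x [0.505 0.537] y [-0.266 -0.171] [ 29. 103.] 17.7
scene 0.09 0.105 181 mean [ 0.516 -0.217  0.098] x [0.496 0.528] y [-0.267 -0.172] [ 36. 103.] 18.5
scene 0.105 0.14 225 mean [ 0.506 -0.22   0.114] x [0.488 0.519] y [-0.27  -0.173] [ 34. 103.] 9.4
side 0.002 0.02 1088 mean [ 0.501 -0.233  0.007] x [0.419 0.62 ] y [-0.312 -0.134] [219. 200.] 0.1
side 0.02 0.04 188 mean [ 0.516 -0.231  0.031] x [0.494 0.566] y [-0.275 -0.184] [134. 113.] 9.7
side 0.04 0.06 82 mean [ 0.542 -0.242  0.051] x [0.519 0.56 ] y [-0.276 -0.166] [ 50. 115.] 3.7
side 0.06 0.075 61 mean [ 0.535 -0.232  0.065] x [0.514 0.55 ] y [-0.274 -0.175] [ 40. 104.] 6.7
side 0.075 0.09 26 mean [ 0.525 -0.255  0.083] x [0.51  0.535] y [-0.277 -0.209] [29. 70.] 9.1
side 0.09 0.105 35 mean [ 0.514 -0.245  0.098] x [0.5   0.524] y [-0.278 -0.182] [102.  25.] 83.1
side 0.105 0.14 210 mean [ 0.494 -0.232  0.118] x [0.48  0.511] y [-0.277 -0.181] [ 30. 101.] 10.7
```

Confirmed: the grey case has its handle on the robot side, so the hinge is at +x. The black tape leans with its top towards the robot (-x). Next I go above the handle for a close look.

```bash
cat >> h.py <<'E'
def rel(target,ydir=None,T=None):
    """shift/turn numbers from measured pose to world target; ydir = wanted world dir (deg) of tool y (mod 180)"""
    T=TW(get_obs()) if T is None else T
    s=T[:3,:3].T@(np.array(target)-T[:3,3])/.4; t=0
    if ydir is not None:
        cur=np.degrees(np.arctan2(T[1,1],T[0,1])); t=-(((ydir-cur)+90)%180-90)/180
    return s.round(4),round(t,4)
E
python3 - <<'E'
from h import *
print(rel([.40,.203,.33],-2), camera("wrist")["T_tool_cam"].round(3))
E
```

```text
(array([-0.8133, -0.6654, -0.2468]), np.float64(0.4188)) [[ 0.001 -0.949 -0.317  0.082]
 [ 1.     0.001 -0.     0.   ]
 [ 0.001 -0.317  0.949 -0.142]
 [ 0.     0.     0.     1.   ]]
```

play_rows(
  plan=[
    [60,[0,0,-0.247],0.1],
    [60,[-0.813,-0.665,-0.247],0.419],
    [60,[-0.813,-0.665,-0.247],0.419],
    [60,[-0.813,-0.665,-0.247],0.419],
    [60,[-0.813,-0.665,-0.247],0.419],
    [60,[-0.813,-0.665,-0.247],0.419],
    [60,[-0.813,-0.665,-0.247],0.419],
    [60,[-0.813,-0.665,-0.247],0.419],
    [60,[-0.813,-0.665,-0.247],0.419],
    [60,[-0.813,-0.665,-0.247],0.419],
  ],
)

```text
time_s: 2.45
eef_pos: [0.4018, 0.2001, 0.3309]
eef_rot: [0.001, 0.722, 0.692, 0.0]
wrist_force: [0.8, 0.7, -0.6]
opening: 0.709
grasp_force: 0.0
```

play_rows(
  plan=[
    [60,[0,0,0],0],
    [60,[0,0,0],0],
    [60,[0,0,0],0],
    [60,[0,0,0],0],
  ],
)

```text
time_s: 2.85
eef_pos: [0.3992, 0.2042, 0.3299]
eef_rot: [-0.0, 0.719, 0.695, -0.0]
wrist_force: [0.3, -0.1, -0.2]
opening: 0.704
grasp_force: 0.0
```

```bash
python3 - <<'E'
from h import *
o=get_obs();print(o["time_s"],o["eef_pos"].round(4),o["q"].round(2),o["wrist_force"].round(1))
c,T,W=shot("wrist"); cv2.imwrite("pics/w1.png",c["image"][...,::-1])
W=W.reshape(-1,3); near=(np.hypot(W[:,0]-.47,W[:,1]-.2)<.16)
t=W[near&(W[:,2]>.11)&(W[:,2]<.13)]; r=cv2.minAreaRect((t[:,:2]*1000).astype(np.float32)); print("lid",len(t),r,cv2.boxPoints(r).round(),np.median(t[:,2]))
h=W[near&(W[:,2]>.146)&(W[:,2]<.175)]; r=cv2.minAreaRect((h[:,:2]*1000).astype(np.float32)); print("handle",len(h),r,h.mean(0),np.percentile(h[:,2],[5,50,95]))
E
```

```text
2.85 [0.3992 0.2042 0.3299] [ 0.21 -0.18  1.77  0.    1.55  0.24] [ 0.3 -0.1 -0.2]
lid 18269 ((422.1928405761719, 202.44073486328125), (196.5804443359375, 209.94265747070312), 88.3382797241211) [[314. 107.]
 [524. 101.]
 [530. 298.]
 [320. 304.]] 0.12122014308317397
handle 1128 ((422.0595397949219, 203.2246856689453), (109.15465545654297, 11.0245361328125), 88.25788879394531) [0.42182613 0.20609895 0.16025917] [0.15747991 0.16051888 0.16217754]
```

View pics/w1.png

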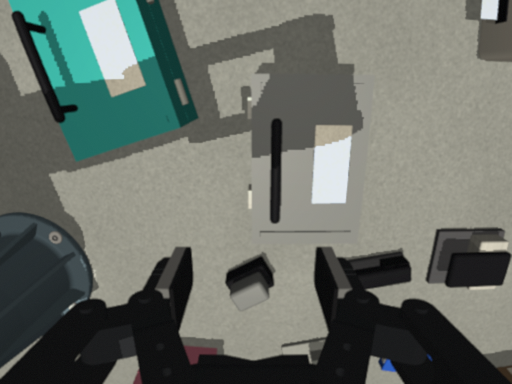

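The wrist view shows the bar handle at about (276,170) with the lid around it; the teal case is separate, upper left. The arm is centred and the bar is measured at (0.422, 0.203, 0.1555), yaw -1.7°.

```bash
python3 - <<'E'
from h import *
print(rel([.422,.2032,.139],-1.7))
th0=0
for c in range(5):
    t0=c*.33; r=[]
    for i in (2,4,6,8,10):
        t=t0+.033*i; f=lambda t:(-105*np.cos(t)+84.5*np.sin(t),84.5*np.cos(t)+105*np.sin(t))
        a,b=f(t0),f(t); r.append((round((b[0]-a[0])/400,4),round(-(b[1]-a[1])/400,4)))
    print(t0,r)
E
```

```text
(array([-0.0007,  0.0571,  0.4774]), np.float64(-0.0011))
0.0 [(np.float64(0.0145), np.float64(-0.0169)), (np.float64(0.0301), np.float64(-0.0327)), (np.float64(0.0467), np.float64(-0.0475)), (np.float64(0.0642), np.float64(-0.0612)), (np.float64(0.0826), np.float64(-0.0737))]
0.33 [(np.float64(0.0192), np.float64(-0.0112)), (np.float64(0.0391), np.float64(-0.0212)), (np.float64(0.0596), np.float64(-0.0298)), (np.float64(0.0806), np.float64(-0.0371)), (np.float64(0.102), np.float64(-0.0429))]
0.66 [(np.float64(0.0218), np.float64(-0.0044)), (np.float64(0.0438), np.float64(-0.0074)), (np.float64(0.066), np.float64(-0.0089)), (np.float64(0.0882), np.float64(-0.009)), (np.float64(0.1104), np.float64(-0.0075))]
0.99 [(np.float64(0.022), np.float64(0.0029)), (np.float64(0.0439), np.float64(0.0072)), (np.float64(0.0653), np.float64(0.013)), (np.float64(0.0864), np.float64(0.0201)), (np.float64(0.1069), np.float64(0.0287))]
1.32 [(np.float64(0.0199), np.float64(0.0099)), (np.float64(0.0392), np.float64(0.021)), (np.float64(0.0576), np.float64(0.0334)), (np.float64(0.0752), np.float64(0.047)), (np.float64(0.0919), np.float64(0.0618))]
```

play_rows(
  plan=[
    [60,[0,0.057,0.12],0],
    [60,[0,0.057,0.24],0],
    [60,[0,0.057,0.36],0],
    [60,[0,0.057,0.43],0],
    [60,[0,0.057,0.477],0],
    [60,[0,0.057,0.477],0],
    [20,[0,0.057,0.477],0],
    [0,[0,0.057,0.477],0],
    [0,[0,0.057,0.477],0],
    [0,[0,0.057,0.477],0],
  ],
)

```text
time_s: 3.9
eef_pos: [0.4218, 0.2028, 0.1408]
eef_rot: [-0.001, 0.719, 0.695, -0.001]
wrist_force: [-10.6, 1.0, 10.0]
opening: 0.105
grasp_force: 58.6
```

play_rows(
  plan=[
    [0,[0,0,0],0],
    [0,[0,0,0],0],
    [0,[0,0,0],0],
    [0,[0,0,0],0],
    [0,[0,0,0],0],
  ],
)

```text
time_s: 4.4
eef_pos: [0.4218, 0.2028, 0.1408]
eef_rot: [-0.001, 0.719, 0.695, -0.0]
wrist_force: [-8.2, -0.1, 11.2]
opening: 0.099
grasp_force: 58.6
```

play_rows(
  plan=[
    [0,[0,0.007,-0.0085],0],
    [0,[0,0.0145,-0.017],0],
    [0,[0,0.022,-0.025],0],
    [0,[0,0.03,-0.033],0],
    [0,[0,0.038,-0.04],0],
    [0,[0,0.047,-0.0475],0],
    [0,[0,0.0555,-0.0545],0],
    [0,[0,0.064,-0.061],0],
    [0,[0,0.073,-0.0675],0],
    [0,[0,0.0826,-0.0737],0],
  ],
)

```text
time_s: 5.4
eef_pos: [0.4528, 0.2019, 0.1701]
eef_rot: [-0.002, 0.719, 0.695, -0.002]
wrist_force: [-14.4, -0.1, 14.9]
opening: 0.102
grasp_force: 58.6
```

play_rows(
  plan=[
    [0,[0,0.0095,-0.0058],0],
    [0,[0,0.0192,-0.0112],0],
    [0,[0,0.029,-0.0165],0],
    [0,[0,0.039,-0.0212],0],
    [0,[0,0.049,-0.0257],0],
    [0,[0,0.0596,-0.0298],0],
    [0,[0,0.07,-0.0336],0],
    [0,[0,0.0806,-0.0371],0],
    [0,[0,0.091,-0.0401],0],
    [0,[0,0.102,-0.0429],0],
  ],
)

```text
time_s: 6.4
eef_pos: [0.4961, 0.2005, 0.1877]
eef_rot: [-0.001, 0.719, 0.695, 0.0]
wrist_force: [-5.1, 2.8, 7.3]
opening: 0.102
grasp_force: 62.1
```

play_rows(
  plan=[
    [0,[0,0.011,-0.0023],0],
    [0,[0,0.0218,-0.0044],0],
    [0,[0,0.033,-0.006],0],
    [0,[0,0.0438,-0.0074],0],
    [0,[0,0.055,-0.0083],0],
    [0,[0,0.066,-0.0089],0],
    [0,[0,0.077,-0.009],0],
    [0,[0,0.0882,-0.009],0],
    [0,[0,0.0994,-0.0084],0],
    [0,[0,0.1104,-0.0075],0],
  ],
)

```text
time_s: 7.4
eef_pos: [0.5412, 0.199, 0.1897]
eef_rot: [-0.0, 0.719, 0.695, 0.001]
wrist_force: [-2.3, 5.6, 4.8]
opening: 0.103
grasp_force: 63.5
```

play_rows(
  plan=[
    [0,[0,0.011,0.0014],0],
    [0,[0,0.022,0.0029],0],
    [0,[0,0.033,0.005],0],
    [0,[0,0.0439,0.0072],0],
    [0,[0,0.0546,0.01],0],
    [0,[0,0.0653,0.013],0],
    [0,[0,0.076,0.0164],0],
    [0,[0,0.0864,0.0201],0],
    [0,[0,0.0967,0.0243],0],
    [0,[0,0.1069,0.0287],0],
  ],
)

```text
time_s: 8.4
eef_pos: [0.5844, 0.1972, 0.178]
eef_rot: [0.0, 0.719, 0.695, 0.001]
wrist_force: [0.7, 4.7, 4.2]
opening: 0.105
grasp_force: 62.7
```

play_rows(
  plan=[
    [0,[0,0.01,0.005],0],
    [0,[0,0.0199,0.0099],0],
    [0,[0,0.0296,0.0153],0],
    [0,[0,0.0392,0.021],0],
    [0,[0,0.0485,0.027],0],
    [0,[0,0.0576,0.0334],0],
  ],
)

```text
time_s: 9.0
eef_pos: [0.6071, 0.1963, 0.164]
eef_rot: [0.0, 0.719, 0.695, 0.001]
wrist_force: [2.0, 5.7, -3.0]
opening: 0.104
grasp_force: 62.8
```

play_rows(
  plan=[
    [0,[0,0.009,0.0068],0],
    [0,[0,0.0176,0.0136],0],
    [0,[0,0.026,0.0209],0],
    [0,[0,0.0343,0.0284],0],
    [0,[0,0.036,0.03],0],
    [0,[0,0.036,0.03],0],
  ],
)

```text
time_s: 9.6
eef_pos: [0.6202, 0.1958, 0.1527]
eef_rot: [-0.001, 0.72, 0.694, -0.0]
wrist_force: [-6.8, 4.6, 9.2]
opening: 0.105
grasp_force: 64.2
```

```bash
python3 - <<'E'
from h import *
ims=[]
for n in("scene","side"):
    c,T,W=shot(n); P=proj(c,T,[.6,.2,.14])[0].astype(int); u,v=P
    ims.append(cv2.resize(c["image"][v-60:v+60,u-60:u+60,::-1],(400,400)))
cv2.imwrite("pics/lid.png",np.hstack(ims))
E
```

```text
(no output)
```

View pics/lid.png

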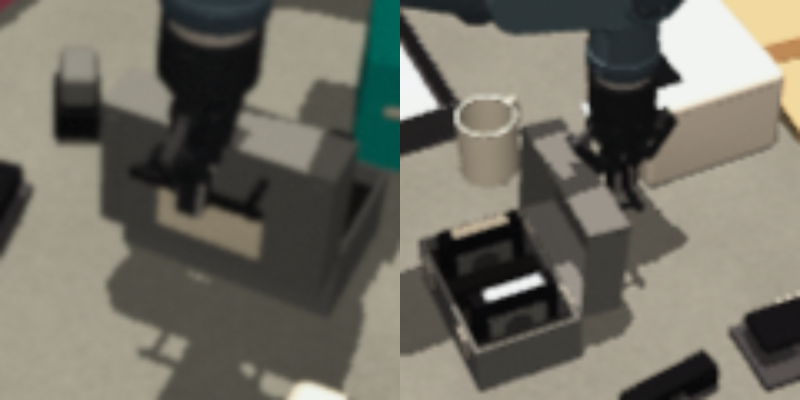

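The pictures show the lid upright on its stop with the gripper behind it at the bar. Two black tapes are in the case, one far and one near. Wrist force has risen, consistent with the stop, so I release and raise.

play_rows(
  plan=[
    [14,[0,0,0],0],
    [18,[0,0,0],0],
    [24,[0,0,0],0],
    [24,[0,0,0],0],
    [24,[0,0,0],0],
    [24,[0,0,-0.04],0],
    [24,[0,0,-0.1],0],
    [24,[0,0,-0.2],0],
    [24,[0,0,-0.3],0],
    [24,[0,0,-0.4],0],
  ],
)

```text
time_s: 10.7
eef_pos: [0.6199, 0.195, 0.3136]
eef_rot: [-0.0, 0.72, 0.694, -0.001]
wrist_force: [0.6, 0.6, -0.1]
opening: 0.287
grasp_force: 0.0
```

```bash
python3 - <<'E'
from h import *
ims=[]
for n in("scene","side"):
    c,T,W=shot(n); np.savez(n+"2.npz",W=W,im=c["image"],T=T)
    W=W.reshape(-1,3); near=(abs(W[:,0]-.5)<.15)&(abs(W[:,1]-.2)<.11)
    p=W[near&(W[:,2]>.1)&(W[:,2]<.21)]
    for lo in np.arange(.09,.21,.02):
        q=p[(p[:,2]>lo)&(p[:,2]<lo+.02)]; q=q[q[:,0]>.50]
        if len(q)>5: print(n,round(lo,2),len(q),np.percentile(q[:,0],[2,50,98]).round(3),q[:,1].min().round(3),q[:,1].max().round(3))
    t=p[(p[:,0]<.5)&(p[:,2]>.1)&(p[:,2]<.115)]; print("tape tops y hist",np.histogram(t[:,1],np.arange(.09,.32,.01))[0])
    for d in masks_of(c,"bay_card")[:2]: print("card",d["conf"],d["rect"])
o=get_obs();print(o["eef_pos"],o["wrist_force"].round(1))
E
```

```text
scene 0.09 197 [0.55  0.582 0.587] 0.102 0.3
scene 0.11 340 [0.553 0.583 0.589] 0.103 0.3
scene 0.13 268 [0.552 0.585 0.591] 0.103 0.299
scene 0.15 465 [0.556 0.587 0.628] 0.104 0.299
scene 0.17 561 [0.563 0.589 0.627] 0.104 0.299
scene 0.19 1093 [0.539 0.567 0.592] 0.102 0.299
tape tops y hist [0 0 0 0 0 4 5 2 0 0 0 0 0 0 0 0 5 4 0 0 0 0]
card 0.65 [150.5, 163.9, 28.4, 27.1]
side 0.09 71 [0.5   0.532 0.575] 0.095 0.297
side 0.11 84 [0.509 0.55  0.578] 0.094 0.301
side 0.13 73 [0.532 0.554 0.58 ] 0.095 0.301
side 0.15 82 [0.533 0.558 0.624] 0.094 0.297
side 0.17 120 [0.535 0.585 0.625] 0.092 0.297
side 0.19 495 [0.538 0.563 0.588] 0.096 0.299
tape tops y hist [ 0  0  0  0 43 47 33  1  0  0  0  0  0  0 10 43 39 19  2  0  0  0]
[0.620823   0.19526441 0.31350832] [ 0.5  0.2 -0.1]
```

play_rows(
  plan=[
    [40,[0,-0.1,-0.1],0],
    [40,[-0.1375,-0.425,-0.1],0],
    [40,[-0.1375,-0.425,-0.1],0],
    [40,[-0.1375,-0.425,-0.1],0],
    [40,[-0.1375,-0.425,-0.1],0],
    [40,[-0.1375,-0.425,-0.1],0],
    [40,[-0.1375,-0.425,-0.1],0],
  ],
)

```text
time_s: 11.6
eef_pos: [0.4493, 0.1464, 0.3513]
eef_rot: [-0.0, 0.72, 0.694, -0.0]
wrist_force: [0.2, 0.1, 0.2]
opening: 0.468
grasp_force: 0.0
```

```bash
python3 - <<'E'
from h import *
o=get_obs();print(o["eef_pos"].round(4),np.abs(o["dq"]).max().round(3))
c,T,W=shot("wrist"); cv2.imwrite("pics/w2.png",c["image"][...,::-1])
for d in masks_of(c,"bay_card")[:2]:
    m=d["mask"];Q=W[m]; r=cv2.minAreaRect((Q[:,:2]*1000).astype(np.float32)); print("card",d["conf"],np.round(d["rect"]),np.nanmedian(Q,0).round(4),c["image"][m].mean(0),r)
W=W.reshape(-1,3)
near=(abs(W[:,0]-.465)<.075)&(abs(W[:,1]-.2)<.11)
for y0 in(.148,.255):
    t=W[near&(abs(W[:,1]-y0)<.025)&(W[:,2]>.098)&(W[:,2]<.125)]; r=cv2.minAreaRect((t[:,:2]*1000).astype(np.float32)); print("tape",y0,len(t),r,np.median(t[:,2]))
t=W[(abs(W[:,0]-.465)<.08)&(abs(W[:,1]-.2)<.12)&(W[:,2]>.06)&(W[:,2]<.08)]; r=cv2.minAreaRect((t[:,:2]*1000).astype(np.float32)); print("rim",len(t),r)
t=W[(abs(W[:,0]-.465)<.05)&(abs(W[:,1]-.2)<.05)&(W[:,2]<.03)]; print("floor",len(t),np.median(t,0) if len(t) else 0, np.percentile(t[:,1],[1,99]),np.percentile(t[:,0],[1,99]))
E
```

```text
[0.4493 0.1464 0.3513] 0.022
card 0.6 [261. 107.  59.  22.] [0.461  0.2002 0.0057] [203.46541502 194.82509881 172.50790514] ((462.1169128417969, 200.44285583496094), (23.896921157836914, 87.96723937988281), 86.47746276855469)
tape 0.148 1545 ((460.1279296875, 147.63694763183594), (22.57387924194336, 101.6487808227539), 87.89501953125) 0.10720157167374395
tape 0.255 1783 ((463.3446960449219, 255.25892639160156), (20.933635711669922, 102.07209014892578), 88.1731185913086) 0.10715160236094823
rim 5016 ((469.0052185058594, 200.94076538085938), (196.18246459960938, 155.2948760986328), 88.89915466308594)
floor 1487 [0.46542243 0.20070768 0.00563346] [0.18563346 0.24465074] [0.41609314 0.51447627]
```

View pics/w2.png

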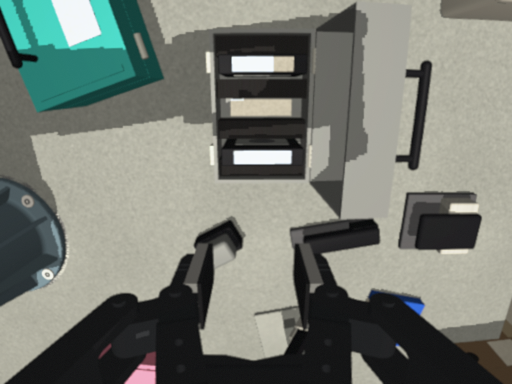

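The wrist view shows the open lid at (380,100), the white card in the middle bay at (261,107), and the tapes at (263,63) and (263,157). The bay card is at (0.462, 0.201, 0.005), yaw about -1.8°. Now to the tape.

play_rows(
  plan=[
    [60,[-0.94,0.1,0.03],0.05],
    [60,[-0.94,0.1,0.03],0],
    [60,[-0.94,0.1,0.03],0],
    [60,[-0.94,0.1,0.03],0],
    [60,[-0.94,0.1,0.03],0],
    [60,[-0.94,0.1,0.03],0],
    [60,[-0.94,0.1,0.03],0],
    [60,[-0.94,0.1,0.03],0],
    [60,[-0.94,0.1,0.03],0],
    [60,[-0.94,0.1,0.03],0],
  ],
)

```text
time_s: 12.7
eef_pos: [0.4759, -0.2314, 0.3389]
eef_rot: [-0.001, 0.72, 0.694, 0.0]
wrist_force: [0.1, 1.7, 0.0]
opening: 0.703
grasp_force: 0.0
```

play_rows(
  plan=[
    [60,[0,0,0],0],
    [60,[0,0,0],0],
    [60,[0,0,0],0],
  ],
)

```text
time_s: 13.0
eef_pos: [0.476, -0.2296, 0.3404]
eef_rot: [0.0, 0.719, 0.695, 0.0]
wrist_force: [1.2, -1.0, -0.7]
opening: 0.704
grasp_force: 0.0
```

```bash
python3 - <<'E'
from h import *
o=get_obs();print(o["eef_pos"].round(4),np.abs(o["dq"]).max().round(3),o["q"].round(2))
c,T,W=shot("wrist"); cv2.imwrite("pics/w3.png",c["image"][...,::-1]); np.savez("w3.npz",W=W,im=c["image"],T=T)
def rect(t,s):
    if len(t)<5: print(s,len(t)); return
    r=cv2.minAreaRect((t[:,:2]*1000).astype(np.float32)); print(s,len(t),np.round(r[0],1),np.round(r[1],1),round(r[2],1),"z",np.percentile(t[:,2],[3,50,97]).round(4))
for l in("tape","cradle"):
    for d in masks_of(c,l)[:2]: print(l,round(d["conf"],2),np.round(d["rect"]),np.nanmedian(W[d["mask"]],0).round(3),c["image"][d["mask"]].mean(0).round())
V=W.reshape(-1,3); V=V[(abs(V[:,0]-.52)<.12)&(abs(V[:,1]+.22)<.1)]
for lo in np.arange(.0,.14,.01): rect(V[(V[:,2]>lo)&(V[:,2]<lo+.01)],round(lo,2))
rect(V[(V[:,2]>.003)&(V[:,2]<.02)],"base")
E
```

```text
[ 0.476  -0.2296  0.3404] 0.004 [-0.67  0.    1.58  0.    1.56 -0.64]
tape 0.93 [402. 114.  94.  82.] [ 0.685 -0.186  0.022] [ 59.  99. 180.]
tape 0.71 [281. 152.  57.  95.] [ 0.509 -0.221  0.11 ] [77. 78. 76.]
cradle 0.87 [275. 139.  99. 103.] [ 0.498 -0.206  0.008] [147. 146. 134.]
0.0 9299 [ 520. -220.] [240. 200.] 0.0 z [0.0001 0.001  0.009 ]
0.01 128 [ 546.9 -214.6] [196.9 119.2] 13.1 z [0.01   0.0139 0.0197]
0.02 161 [ 572.5 -184. ] [ 43.5 153.3] 72.3 z [0.0203 0.0222 0.0292]
0.03 176 [ 554.4 -211.8] [ 36.6 119.2] 25.1 z [0.0307 0.0367 0.0397]
0.04 295 [ 548.4 -213.9] [ 40.1 118.7] 24.4 z [0.0404 0.0453 0.0498]
0.05 600 [ 541.9 -217.5] [ 43.9 115.1] 24.2 z [0.0504 0.0556 0.0598]
0.06 531 [ 537.9 -215.7] [ 37.3 108.6] 24.0 z [0.0601 0.0619 0.0693]
0.07 289 [ 528.7 -219.6] [ 23.5 103.8] 21.5 z [0.0705 0.0752 0.0797]
0.08 331 [ 523.5 -220.6] [ 25.  104.5] 22.3 z [0.0803 0.0851 0.0897]
0.09 352 [ 517.  -220.9] [ 26.3 103.8] 23.0 z [0.0904 0.0951 0.0997]
0.1 423 [ 512.  -222.8] [ 24.  103.7] 21.1 z [0.1003 0.1048 0.1097]
0.11 1211 [ 497.4 -227.6] [ 26.8 102. ] 10.1 z [0.111  0.1164 0.1198]
0.12 685 [ 498.5 -227.2] [ 12.8 101.6] 9.6 z [0.1201 0.1219 0.1236]
0.13 0
0.14 0
base 3283 [ 546.4 -215.7] [196.7 135.1] 10.1 z [0.0059 0.0079 0.0106]
```

View pics/w3.png

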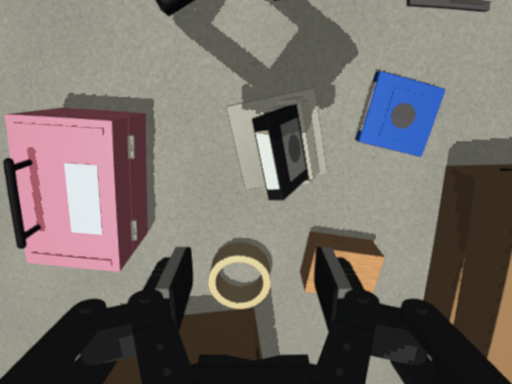

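The wrist view shows the black tape in the cradle at (281,152), with the blue look-alike flat at (402,114). The cradle's yaw is about +10° and the tape's top-face centre is (0.498, -0.227, 0.118), leaning 30° towards the robot. The tool must stay vertical. Closing on the leaning top gives a couple that pulls the tape upright, so I'll grip near the top and draw it out along the slot.

```bash
python3 - <<'E'
from h import *
print(rel([.5064,-.2259,.16],10),rel([.5064,-.2259,.09],10))
E
```

```text
(array([0.0133, 0.0758, 0.4511]), np.float64(-0.0665)) (array([0.0134, 0.0757, 0.6261]), np.float64(-0.0665))
```

play_rows(
  plan=[
    [85,[0.013,0.076,0],-0.066],
    [85,[0.013,0.076,0.1],-0.066],
    [85,[0.013,0.076,0.2],-0.066],
    [85,[0.013,0.076,0.3],-0.066],
    [85,[0.013,0.076,0.4],-0.066],
    [85,[0.013,0.076,0.5],-0.066],
    [85,[0.013,0.076,0.58],-0.066],
    [85,[0.013,0.076,0.626],-0.066],
    [85,[0.013,0.076,0.626],-0.066],
  ],
)

```text
time_s: 14.05
eef_pos: [0.5042, -0.225, 0.0867]
eef_rot: [-0.003, 0.644, 0.765, -0.0]
wrist_force: [0.4, 0.0, -0.3]
opening: 0.995
grasp_force: 0.0
```

play_rows(
  plan=[
    [60,[0,0,0],0],
    [50,[0,0,0],0],
    [45,[0,0,0],0],
    [40,[0,0,0],0],
    [40,[0,0,0],0],
  ],
)

```text
time_s: 14.55
eef_pos: [0.5064, -0.2271, 0.0905]
eef_rot: [0.001, 0.644, 0.765, -0.0]
wrist_force: [-1.9, -0.5, 1.2]
opening: 0.47
grasp_force: 1.2
```

```bash
python3 - <<'E'
from h import *
o=get_obs();print(o["eef_pos"].round(4),o["wrist_force"].round(1),o["opening"])
ims=[]
for n in("scene","side"):
    c,T,W=shot(n); u,v=proj(c,T,[.51,-.22,.1])[0].astype(int)
    ims.append(cv2.resize(c["image"][v-40:v+40,u-40:u+40,::-1],(400,400),interpolation=cv2.INTER_CUBIC))
cv2.imwrite("pics/g.png",np.hstack(ims))
E
```

```text
[ 0.5064 -0.2271  0.0905] [-1.9 -0.5  1.2] 0.47023250072478473
```

View pics/g.png

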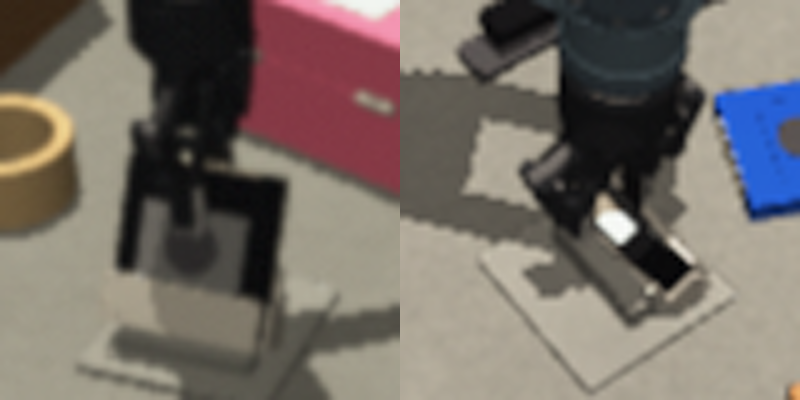

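The crops show the fingers straddling the tape's upper part, with one just touching. Closing on.

play_rows(
  plan=[
    [37,[0,0,0],0],
    [35,[0,0,0],0],
    [32,[0,0,0],0],
    [28,[0,0,0],0],
    [28,[0,0,0],0],
  ],
)

```text
time_s: 15.15
eef_pos: [0.5084, -0.2271, 0.0929]
eef_rot: [0.002, 0.644, 0.765, 0.001]
wrist_force: [-4.4, 4.6, 20.4]
opening: 0.38
grasp_force: 52.8
```

play_rows(
  plan=[
    [15,[0,0,0],0],
    [0,[0,0,0],0],
    [0,[0,0,0],0],
    [0,[0,0,0],0],
  ],
)

```text
time_s: 15.55
eef_pos: [0.5084, -0.227, 0.0929]
eef_rot: [0.002, 0.644, 0.765, 0.001]
wrist_force: [-4.8, 4.3, 20.3]
opening: 0.384
grasp_force: 52.8
```

play_rows(
  plan=[
    [0,[0,-0.005,-0.009],0],
    [0,[0,-0.01,-0.0175],0],
    [0,[0,-0.016,-0.027],0],
    [0,[0,-0.02,-0.035],0],
  ],
)

```text
time_s: 15.95
eef_pos: [0.503, -0.228, 0.1053]
eef_rot: [0.005, 0.644, 0.765, 0.003]
wrist_force: [12.9, 2.0, -3.4]
opening: 0.367
grasp_force: 54.9
```

play_rows(
  plan=[
    [0,[0,-0.005,-0.009],0],
    [0,[0,-0.01,-0.0175],0],
    [0,[0,-0.016,-0.027],0],
    [0,[0,-0.02,-0.035],0],
    [0,[0,-0.025,-0.044],0],
    [0,[0,-0.03,-0.052],0],
  ],
)

```text
time_s: 16.55
eef_pos: [0.4911, -0.23, 0.1259]
eef_rot: [0.005, 0.644, 0.765, 0.003]
wrist_force: [12.9, 2.7, -2.7]
opening: 0.365
grasp_force: 55.6
```

```bash
python3 - <<'E'
from h import *
ims=[]
for n in("scene","side"):
    c,T,W=shot(n); u,v=proj(c,T,[.49,-.22,.12])[0].astype(int)
    ims.append(cv2.resize(c["image"][v-40:v+40,u-40:u+40,::-1],(400,400),interpolation=cv2.INTER_CUBIC))
cv2.imwrite("pics/g2.png",np.hstack(ims))
E
```

```text
(no output)
```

View pics/g2.png

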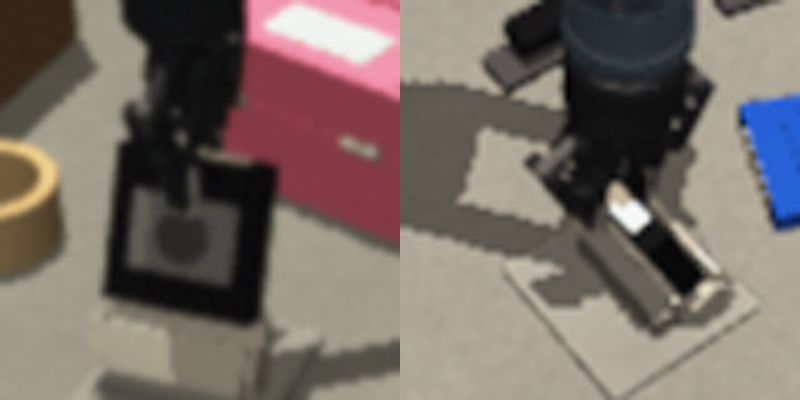

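The crops show the tape rising cleanly with the fingers, its bottom edge nearing the plate tops. Continuing along the slot.

play_rows(
  plan=[
    [0,[0,-0.005,-0.009],0],
    [0,[0,-0.01,-0.0175],0],
    [0,[0,-0.016,-0.027],0],
    [0,[0,-0.02,-0.035],0],
    [0,[0,-0.025,-0.044],0],
    [0,[0,-0.03,-0.055],0],
    [0,[0,-0.03,-0.065],0],
    [0,[0,-0.03,-0.08],0],
  ],
)

```text
time_s: 17.45
eef_pos: [0.4744, -0.2319, 0.1565]
eef_rot: [-0.0, 0.644, 0.765, 0.0]
wrist_force: [0.2, -0.9, -1.3]
opening: 0.249
grasp_force: 66.7
```

play_rows(
  plan=[
    [0,[0,0,-0.03],0],
    [0,[0,0,-0.06],0],
    [0,[0,0,-0.1],0],
    [0,[0,0,-0.14],0],
    [0,[0,0,-0.18],0],
    [0,[0,0,-0.22],0],
    [0,[0,0,-0.22],0],
  ],
)

```text
time_s: 18.15
eef_pos: [0.4761, -0.2332, 0.2481]
eef_rot: [0.003, 0.644, 0.765, 0.0]
wrist_force: [1.3, -0.1, -2.3]
opening: 0.247
grasp_force: 66.9
```

```bash
python3 - <<'E'
from h import *
o=get_obs();print(o["eef_pos"].round(4),o["wrist_force"].round(1),o["opening"]*85.4)
ims=[]
for n in("scene","side"):
    c,T,W=shot(n); np.savez(n+"3.npz",W=W,im=c["image"],T=T); u,v=proj(c,T,o["eef_pos"]+[0,0,-.04])[0].astype(int)
    ims.append(cv2.resize(c["image"][v-45:v+45,u-45:u+45,::-1],(400,400),interpolation=cv2.INTER_CUBIC))
    for d in masks_of(c,"tape")[:2]:
        Q=W[d["mask"]]; print(n,d["conf"],np.round(d["rect"]),np.nanmedian(Q,0).round(3),np.nanpercentile(Q,[3,97],axis=0).round(3).tolist())
cv2.imwrite("pics/g3.png",np.hstack(ims))
E
```

```text
[ 0.4761 -0.2332  0.2481] [ 1.3 -0.1 -2.3] 21.101570473982566
scene 0.71 [188. 134.  36.  37.] [ 0.486 -0.219  0.223] [[0.466, -0.275, 0.175], [0.497, -0.178, 0.272]]
scene 0.64 [170. 230.  48.  39.] [ 0.701 -0.179  0.02 ] [[0.645, -0.237, 0.002], [0.749, -0.129, 0.025]]
side 0.76 [219. 164.  20.  17.] [0.443 0.245 0.077] [[0.414, 0.239, 0.048], [0.501, 0.262, 0.11]]
side 0.71 [322. 233.  34.  29.] [ 0.685 -0.196  0.022] [[0.635, -0.244, 0.007], [0.737, -0.141, 0.028]]
```

View pics/g3.png

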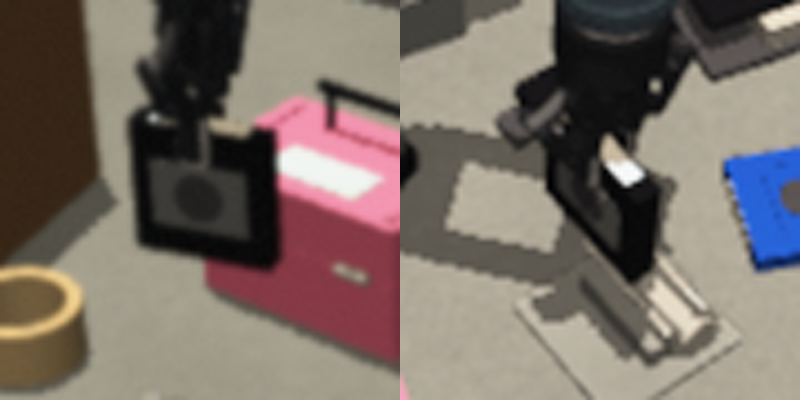

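The tape swung upright and sits flat between the pads (opening 21 mm). Measuring its pose in the hand.

```bash
cat > pose.py <<'E'
from h import *
o=get_obs();T=TW(o)
P=[]
for n in("scene","side"):
    c,_,W=shot(n); V=W.reshape(-1,3); Q=(V-T[:3,3])@T[:3,:3]  # tool coords
    q=Q[(abs(Q[:,0])<.075)&(abs(Q[:,1])<.025)&(Q[:,2]>-.045)&(Q[:,2]<.11)]
    f=q[(q[:,2]>.01)&(q[:,2]<.07)]
    if len(f)>30:
        A=np.c_[f[:,0],f[:,2],np.ones(len(f))]
        k=np.ones(len(f),bool)
        for _ in range(4):
            s=np.linalg.lstsq(A[k],f[k,1],rcond=None)[0]; k=abs(A@s-f[:,1])<.003
        g=q[abs(np.c_[q[:,0],q[:,2],np.ones(len(q))]@s-q[:,1])<.004]
        b=g[(g[:,0]>-.03)&(g[:,0]<.03)]
        print(n,len(f),k.sum(),"y=%.4fx+%.4fz+%.4f"%tuple(s),"x ext",np.percentile(g[:,0],[1,99]).round(4),"z ext",np.percentile(g[:,2],[1,99]).round(4))
        for x0 in(-.04,-.02,0,.02,.04):
            b=g[abs(g[:,0]-x0)<.008]; print("  x",x0,"zmax",b[:,2].max().round(4),"zmin",b[:,2].min().round(4))
print(o["eef_pos"].round(4),o["q"].round(2))
E
python3 pose.py
```

```text
scene 559 420 y=-0.0037x+-0.0051z+0.0125 x ext [-0.0453  0.0549] z ext [-0.0264  0.0763]
  x -0.04 zmax 0.0774 zmin -0.0255
  x -0.02 zmax 0.0786 zmin -0.0274
  x 0 zmax 0.0761 zmin 0.0011
  x 0.02 zmax 0.0787 zmin -0.0437
  x 0.04 zmax 0.0781 zmin -0.0263
side 252 207 y=0.0136x+0.0139z+-0.0108 x ext [-0.0499  0.046 ] z ext [-0.0316  0.0777]
  x -0.04 zmax 0.0804 zmin -0.0277
  x -0.02 zmax 0.0751 zmin -0.0288
  x 0 zmax 0.0784 zmin -0.0219
  x 0.02 zmax 0.0743 zmin -0.0262
  x 0.04 zmax 0.077 zmin -0.0237
[ 0.4743 -0.2318  0.2437] [-0.68  0.07  1.71  0.    1.37 -0.85]
```

```bash
python3 - <<'E'
from h import *
print(rel([.464,.2004,.25],88.2))
E
```

```text
(array([ 1.0688,  0.1597, -0.015 ]), np.float64(-0.4353))
```

Over 1, so I split it into two legs.

play_rows(
  plan=[
    [0,[0.05,0.01,-0.04],-0.02],
    [0,[0.15,0.02,-0.04],-0.06],
    [0,[0.25,0.04,-0.04],-0.1],
    [0,[0.35,0.05,-0.04],-0.14],
    [0,[0.45,0.07,-0.04],-0.18],
    [0,[0.55,0.08,-0.04],-0.22],
    [0,[0.65,0.1,-0.04],-0.26],
    [0,[0.7,0.105,-0.04],-0.3],
    [0,[0.7,0.105,-0.04],-0.34],
    [0,[0.7,0.105,-0.04],-0.34],
  ],
)

```text
time_s: 19.45
eef_pos: [0.4677, 0.0518, 0.2599]
eef_rot: [-0.001, 0.163, 0.987, -0.0]
wrist_force: [-0.2, -0.4, -2.5]
opening: 0.245
grasp_force: 66.7
```

```bash
python3 - <<'E'
from h import *
print(get_obs()["eef_pos"],rel([.464,.2004,.25],88.2))
E
```

```text
[0.46772528 0.05178827 0.25990235] (array([0.1284, 0.3488, 0.0248]), np.float64(-0.0943))
```

play_rows(
  plan=[
    [0,[0.02,0.06,0.02],-0.03],
    [0,[0.05,0.14,0.025],-0.06],
    [0,[0.08,0.22,0.025],-0.094],
    [0,[0.11,0.29,0.025],-0.094],
    [0,[0.128,0.349,0.025],-0.094],
    [0,[0.128,0.349,0.025],-0.094],
    [0,[0.128,0.349,0.025],-0.094],
    [0,[0.128,0.349,0.025],-0.094],
    [0,[0.128,0.349,0.025],-0.094],
  ],
)

```text
time_s: 20.35
eef_pos: [0.4652, 0.1986, 0.2503]
eef_rot: [-0.0, 0.019, 1.0, -0.0]
wrist_force: [0.7, -0.6, -2.7]
opening: 0.244
grasp_force: 66.7
```

```bash
python3 pose.py; python3 - <<'E'
from h import *
print(rel([.464,.2004,.0825],88.2))
E
```

```text
scene 336 160 y=0.0947x+-0.0454z+0.0164 x ext [-0.0564  0.0461] z ext [-0.0356  0.0757]
  x -0.04 zmax 0.0708 zmin -0.0248
  x -0.02 zmax 0.071 zmin -0.0426
  x 0 zmax 0.0753 zmin -0.0355
  x 0.02 zmax 0.0757 zmin 0.0136
  x 0.04 zmax 0.0779 zmin 0.0196
side 336 246 y=0.0126x+0.0357z+-0.0121 x ext [-0.0509  0.0498] z ext [-0.0279  0.0753]
  x -0.04 zmax 0.0719 zmin -0.0284
  x -0.02 zmax 0.0782 zmin -0.0235
  x 0 zmax 0.0724 zmin -0.0232
  x 0.02 zmax 0.0747 zmin -0.0243
  x 0.04 zmax 0.0758 zmin -0.0277
[0.4652 0.1986 0.2503] [ 0.17  0.01  1.76 -0.    1.38 -1.36]
(array([0.0032, 0.0039, 0.42  ]), np.float64(-0.0018))
```

play_rows(
  plan=[
    [0,[0.004,0.005,0.06],-0.002],
    [0,[0.004,0.005,0.12],-0.002],
    [0,[0.004,0.005,0.18],-0.002],
    [0,[0.004,0.005,0.23],-0.002],
    [0,[0.004,0.005,0.265],-0.002],
    [0,[0.004,0.005,0.275],-0.002],
    [0,[0.004,0.005,0.275],-0.002],
    [0,[0.004,0.005,0.275],-0.002],
  ],
)

```text
time_s: 21.25
eef_pos: [0.4643, 0.2018, 0.1415]
eef_rot: [0.001, 0.015, 1.0, 0.0]
wrist_force: [0.5, -0.3, -1.0]
opening: 0.247
grasp_force: 66.8
```

```bash
python3 - <<'E'
from h import *
o=get_obs();print(o["eef_pos"].round(4),o["wrist_force"].round(1))
c,T,W=shot("wrist"); im=c["image"]; cv2.imwrite("pics/w4.png",im[...,::-1])
V=W.reshape(-1,3); g=V[(abs(V[:,0]-.462)<.065)&(abs(V[:,1]-.2)<.1)]
for nm,yc,lo,hi in(("b",.148,.1,.113),("c",.255,.1,.113),("held",.2,.155,.175)):
    t=g[(abs(g[:,1]-yc)<.022)&(g[:,2]>lo)&(g[:,2]<hi)]
    if len(t)>5: r=cv2.minAreaRect((t[:,:2]*1000).astype(np.float32)); print(nm,len(t),np.round(r[0],1),np.round(r[1],1),round(r[2],1),np.median(t[:,2]).round(4))
c,T,W=shot("side")
cs=proj(c,T,[.462,.2,.1])[0].astype(int); u,v=cs
cv2.imwrite("pics/s4.png",np.hstack([cv2.resize(c["image"][v-35:v+35,u-35:u+35,::-1],(400,400),interpolation=cv2.INTER_CUBIC),cv2.resize(im[...,::-1],(400,400))]))
V=W.reshape(-1,3); V=V[(abs(V[:,0]-.462)<.065)&(abs(V[:,1]-.19)<.012)]
f=V[(V[:,2]>.075)&(V[:,2]<.15)]; print("held face y by z",[(z,len(x:=f[abs(f[:,2]-z)<.01]),np.median(x[:,1]).round(4)) for z in(.085,.1,.115,.13,.145) if (abs(f[:,2]-z)<.01).any()])
E
```

```text
[0.4643 0.2018 0.1415] [ 0.5 -0.3 -1. ]
b 5710 [459.4 147.7] [ 22.3 102.1] 88.3 0.1073
c 5790 [462.5 255.4] [ 22.9 102. ] 88.6 0.1071
held 10998 [457.9 200. ] [42.9 93.8] 77.5 0.1667
held face y by z [(0.085, 86, np.float64(0.1912)), (0.1, 90, np.float64(0.1911)), (0.115, 100, np.float64(0.1916)), (0.13, 94, np.float64(0.1912)), (0.145, 64, np.float64(0.1911))]
```

View pics/s4.png

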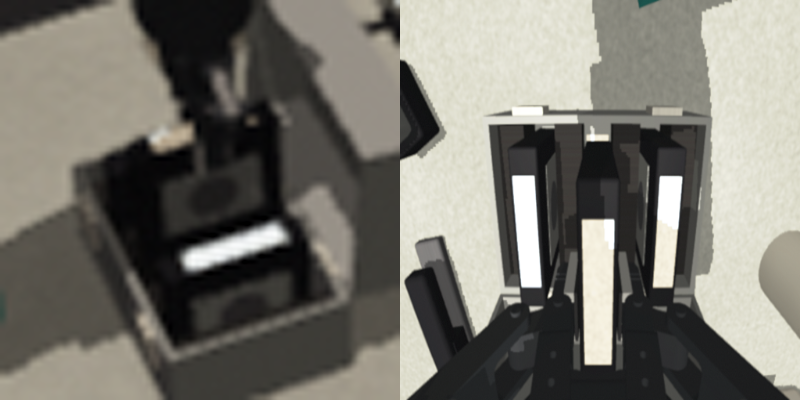

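The view shows the held tape upright and centred between the two stored ones, above the middle bay. Lowering in.

play_rows(
  plan=[
    [0,[0,-0.001,0.02],0],
    [0,[0,-0.001,0.04],0],
    [0,[0,-0.001,0.06],0],
    [0,[0,-0.001,0.08],0],
    [0,[0,-0.001,0.1],0],
    [0,[0,-0.001,0.115],0],
    [0,[0,-0.001,0.125],0],
    [0,[0,-0.001,0.13],0],
    [0,[0,-0.001,0.13],0],
  ],
)

```text
time_s: 22.25
eef_pos: [0.4634, 0.2013, 0.0883]
eef_rot: [-0.0, 0.015, 1.0, -0.0]
wrist_force: [-0.8, 0.9, -1.9]
opening: 0.243
grasp_force: 66.8
```

play_rows(
  plan=[
    [0,[0,0,0.004],0],
    [0,[0,0,0.007],0],
    [0,[0,0,0.01],0],
    [0,[0,0,0.012],0],
    [0,[0,0,0.012],0],
  ],
)

```text
time_s: 22.75
eef_pos: [0.4634, 0.2012, 0.0836]
eef_rot: [-0.0, 0.015, 1.0, -0.0]
wrist_force: [-0.1, -0.3, -2.2]
opening: 0.245
grasp_force: 66.8
```

play_rows(
  plan=[
    [0,[0,0,0.002],0],
    [0,[0,0,0.003],0],
    [0,[0,0,0.004],0],
    [0,[0,0,0.004],0],
  ],
)

```text
time_s: 23.15
eef_pos: [0.4635, 0.2013, 0.0822]
eef_rot: [-0.0, 0.015, 1.0, -0.0]
wrist_force: [-0.5, 0.3, -0.8]
opening: 0.245
grasp_force: 67.0
```

play_rows(
  plan=[
    [0,[0,0,0.001],0],
    [0,[0,0,0.002],0],
    [0,[0,0,0.003],0],
    [0,[0,0,0.003],0],
    [0,[0,0,0.003],0],
  ],
)

```text
time_s: 23.65
eef_pos: [0.4635, 0.2014, 0.0821]
eef_rot: [-0.0, 0.014, 1.0, -0.0]
wrist_force: [-5.5, -1.8, 11.8]
opening: 0.247
grasp_force: 68.7
```

Floor contact (about 12 N). Releasing.

play_rows(
  plan=[
    [24,[0,0,0.002],0],
    [28,[0,0,0],0],
    [33,[0,0,0],0],
    [36,[0,0,0],0],
    [36,[0,0,-0.03],0],
    [36,[0,0,-0.08],0],
    [36,[0,0,-0.16],0],
    [36,[0,0,-0.26],0],
    [36,[0,0,-0.38],0],
    [36,[0,0,-0.45],0],
  ],
)

```text
time_s: 24.65
eef_pos: [0.4647, 0.2015, 0.2659]
eef_rot: [0.003, 0.014, 1.0, 0.001]
wrist_force: [0.7, 1.1, -0.1]
opening: 0.425
grasp_force: 0.0
```

```bash
python3 - <<'E'
from h import *
o=get_obs();print(o["eef_pos"].round(4),o["wrist_force"].round(1))
c,T,W=shot("wrist"); im=c["image"]
V=W.reshape(-1,3); g=V[(abs(V[:,0]-.462)<.065)&(abs(V[:,1]-.2)<.1)]
for nm,yc in(("b",.148),("new",.2015),("c",.255)):
    t=g[(abs(g[:,1]-yc)<.024)&(g[:,2]>.098)&(g[:,2]<.118)]
    r=cv2.minAreaRect((t[:,:2]*1000).astype(np.float32)); print(nm,len(t),np.round(r[0],1),np.round(r[1],1),round(r[2],1),np.percentile(t[:,2],[3,50,97]).round(4))
c2,T,W=shot("scene"); u,v=proj(c2,T,[.5,.2,.13])[0].astype(int)
V=W.reshape(-1,3); V=V[(abs(V[:,1]-.2)<.07)&(V[:,0]>.57)&(V[:,0]<.605)]; print("lid back x by z",[(z,np.median(V[abs(V[:,2]-z)<.01][:,0]).round(4)) for z in(.1,.13,.18)])
for l in["stapler","stamp","mug","tape_roll","label_box","punch"]:
    d=masks_of(c2,l); print(l,np.nanmedian(W[d[0]["mask"]],0).round(3) if d else None)
cv2.imwrite("pics/end.png",np.hstack([cv2.resize(c2["image"][v-60:v+60,u-60:u+60,::-1],(400,400)),cv2.resize(im[...,::-1],(400,400))]))
E
```

```text
[0.4647 0.2015 0.2659] [ 0.7  1.1 -0.1]
b 2392 [459.5 147.5] [ 22.7 101.9] 88.4 [0.1031 0.1072 0.1088]
new 2289 [462.2 202.3] [ 22.  101.1] 88.3 [0.1051 0.1073 0.1088]
c 2309 [462.6 255.2] [ 22.6 101.7] 88.9 [0.1027 0.1071 0.1087]
lid back x by z [(0.1, np.float64(0.5818)), (0.13, np.float64(0.5847)), (0.18, np.float64(0.5875))]
stapler [0.6   0.006 0.04 ]
stamp [0.41  0.    0.035]
mug [0.583 0.458 0.056]
tape_roll [ 0.455 -0.431  0.03 ]
label_box None
punch [0.781 0.023 0.041]
```

View pics/end.png

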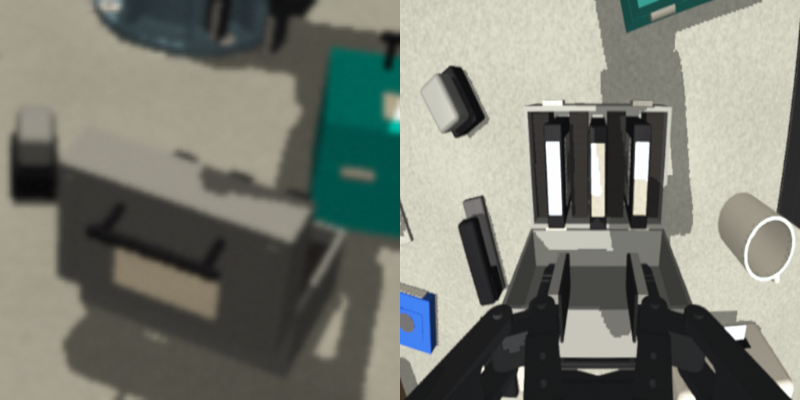

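The pictures show the lid standing open and the new tape in the middle bay, with its top level with the neighbours. It is within about 1.5 mm of the card, and the bystanders have not moved. I let the arm settle, then hand in.

play_rows(
  plan=[
    [36,[0,0,0],0],
    [36,[0,0,0],0],
    [36,[0,0,0],0],
  ],
)

```text
time_s: 25.35
eef_pos: [0.4633, 0.2012, 0.2605]
eef_rot: [-0.0, 0.015, 1.0, -0.0]
wrist_force: [-0.2, -0.8, 0.2]
opening: 0.423
grasp_force: 0.0
```

```bash
python3 -c "
from bench import *
print(hand_in())"
```

```text
the job is handed in; nothing more can be done
None
```

I handed the job in at about 25 s: the lid rests open on its stop, and the tape stands upright in the middle bay within about 1.5 mm of the card. The stored tapes and the bystanders I re-measured had not moved; the label box was not re-detected in the last picture, and no verdict came back.

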